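# Uncover the bonding card and hold a spring clip gaping over its edge

### The job

Lift the dust cover straight off the ceramic card that stands in the round work stage and set it down gently, upright, on the rubber pad. Then squeeze the wings of the wide spring clip on the rack, take it off, and hold it wide open, jaws down, over the middle of the card's top edge, with the edge roughly 13 mm inside the jaws and the clip touching neither the card nor the stage. Finish while still holding the clip squeezed open there, and leave everything else (the narrow clip too) where it is.

Things in the scene. Friction and masses are not known exactly. Their poses are not given: they have to be found in the camera images.
- cover_mid (a point): Centre of the dust cover, half-way up (25 mm): a loose smoky see-through box with a grey roof, open below, 38 mm (x) by 78 mm (y), 50 mm tall. At the start it stands over the card on the stage's block, its underside 62 mm above the table. Grip it across its 38 mm width (along x), in its upper half.
- pad_top (a point): Centre of the top face of the flat black rubber pad, 130 x 130 x 4 mm, fixed on the table: the cover's place.
- pad: The same rubber pad; origin at the centre of its underside.
- cover: The dust cover; origin at the centre of its open underside, z up. Walls 3 mm, 60 to 120 g. Raise it at least 45 mm straight up to clear the card.
- stage: Round grey work stage, fixed, 176 mm over its foot; 144 mm over its knurled ring (46 mm high); in its middle an aluminium block 46 mm (x) by 92 mm (y), top 62 mm above the table. Origin at the centre of its underside. It carries the card.
- card_edge (a point): Middle of the top edge of the white ceramic card (3 mm thick along x, 60 mm long along y), which stands upright, fixed in the stage's block; the edge is 100 mm above the table, 38 mm above the block. x points square to the card, y along its edge, z up.
- rack: Clip rack, fixed: foot 70 x 180 mm, on it an aluminium beam 36 mm wide (x), 170 mm long (y), top 60 mm above the table, and along its middle an upright plate 4 mm thick (x), 15 mm tall. Origin at the centre of its underside. Two clips bite the plate, jaw tips resting on the beam, side by side, 65 to 115 mm apart; which of them is on which side varies.
- rack_edge (a point): Middle of the top edge of the rack's plate, 75 mm above the table; y runs along the edge.
- wide_clip_wings (a point): The wide clip's grip point: midway between its two wings, 24 mm above its pivot, 14 mm below the wings' tops. The wings are flat, 34 mm wide (y). As it bites the rack they slope outward, 51 mm apart over their tops; squeezed towards each other along x to the stop they are upright, parallel, 28 mm over their outer faces. That takes about 10 N on each wing.
- wide_clip_mouth (a point): Midway between the wide clip's jaw tips, 30 mm below its pivot, 54 mm below point wide_clip_wings; same axes. Wings squeezed to the stop, the jaws gape 23 mm here. The room between the jaws reaches up to 6 mm below the pivot.
- wide_clip: The wide spring clip, dark steel, 60 g; origin at the middle of its pivot, y along the pivot (parallel to the rack's plate), x the way its jaws open, z up. Starts upright, wings up, jaws down on the rack's plate, pivot 92 mm above the table. 34 mm wide along y.
- wide_clip_a (a joint): How far each wing of the wide clip is squeezed in, rad: 0 as it bites the 4 mm rack plate, 0.33 squeezed to the stop (jaws widest), down to -0.06 let go with nothing in the jaws. A spring closes it.
- narrow_clip_wings (a point): Same point of the narrow clip, which is alike but only 14 mm wide (y): leave it.
- spool: Wire spool, white flanges 40 mm across, 34 mm tall, standing; origin at the centre of its underside. Bystander.
- chip_box: Flat dark chip box with clear lid, 51 x 51 x 18 mm; origin at the centre of its underside. Bystander.
- tweezers: Steel tweezers lying flat, 126 mm long (x); origin at their middle on the table. Bystander.
- bottle: White plastic bottle, 44 mm across, 90 mm tall; origin at the centre of its underside. Bystander.
- driver: Small screwdriver lying on the table, 140 mm long (x), black handle. Bystander.
- weight: Steel weight with a knob, 34 mm across, 34 mm tall; origin at the centre of its underside. Bystander.
Mind the look-alikes: they are no part of the job. Leave any blue look-alike of the cover alone. What is shaped like the rack but turquoise is not meant.

How it is judged:
By the outcome, as a careful person would: the job done as asked, in the order asked, and still so for the second after the job is handed in, while the arm keeps its last pose, push and grip.
It also fails if it takes over 54 s, if anything falls off the work surface, if the arm or the gripper's body presses on something with over 40 N, if the wrist force passes 120 N, or if a joint passes its speed limit or range.

### The arm

A 6-joint arm with a two-finger parallel gripper is mounted at the origin on the work surface. World frame = base frame: x ahead of the robot, y to its left, z up, the work surface at z = 0. Lengths are in m, angles in degrees, forces in N, time in s.
With the tool pointing down it reaches from about 0.35 to 0.875 m from the base axis. Payload 4.2 kg.
Tool frame: the origin (TCP) lies on the front face of the gripper's body, between the roots of the fingers; the fingertips stand 70 mm ahead of it and the grasp point (between the pads) lies 51 mm ahead of it (r.nose_length is the distance from the TCP to the fingertips, in m); z points along the fingers, y is the direction in which the jaws open and shut (so a half turn about z gives the same grasp; the last joint's range is limited). The gripper opens to 87 mm and grips with 3 to 60 N. Pads are 19 mm wide; open, the fingers measure 117 mm over their backs; the gripper's body (75 mm by 190 mm) begins 51 mm behind the grasp point.
Start: joints at [88.041, 22.042, 0.453, 0, -68.411, -14.817], TCP at [0.18, 0.598, 0.292] pointing down, gripper open.
Joint ranges: [-179.83, 179.83], [-69.29, 118.12], [-61.27, 80.66], [-181.25, 117.63], [-171.15, -9.14], [-177.46, 177.46]. Speed limits (degrees/s): [159.86, 159.86, 180, 180, 180, 180].

### API

Orientations are given as a 3x3 rotation matrix whose columns are the frame's x, y, z axes.
In Python, from station import telemetry, capture, order, r gives the robot as it stands.
- The arm moves only by the tool drive_tool, never from a script. Its argument "series" is a list of rows, each a list of 4 numbers: the shift along the tool's x, y, z as a fraction of full scale, then the turn about the tool's z as a fraction of full scale. In form: [[dx, dy, dz, turn], ...]. A call has 1 to 10 rows; each row is the pose to reach, as a shift and turn from the pose commanded when the call began, along the tool's axes at that moment; what a row does not reach only later rows make up. Full scale, the value 1, is 0.12 m for a shift and 2 rad for a turn. A row lasts 1/8 s, in which the tool goes at most 62.5 mm and 10.7 degrees, less where a joint would pass 70% of its speed; a pose out of reach is approached as far as the arm can. A call with a number of a shift or a turn outside -1 to 1 is refused whole. A call with a gripper value outside its range is refused whole. "fingers" is the finger opening in mm, from 0 to 87, set as the call begins (left out, the last holds). The fingers move at their own pace and stop on an object; the grip force is fixed at half the most. Time passes only in rows, so rows that repeat a pose let the fingers close. It gives the time, the measured TCP pose, the force and the opening at its end, in the units of the state.
- telemetry.sense(): the state, without advancing time (a new reading comes with each control period).
- capture(name): name is "scene" or "side" or "wrist"; returns a dict with "color" (400x640x3 uint8, blue, green, red), "fx", "fy", "cx", "cy" (pixels), "eye" and "attitude" of the camera in the world; the wrist camera has in their place "mount" (4x4, takes a point from camera to tool coordinates, whose origin is the TCP and whose axes are the flange's). Camera axes: x right, y up, looking along -z (the intrinsics and any distortion apply to the point x, -y, -z); pixel columns grow to the right and rows downward; lengths in m; the calibration is good to about 2 mm. A picture is of the moment at which its call begins: read the wrist's pose just before it. There is no depth.
- order.finish_job(): hands the job in, once; it reports no verdict.
The state is a dict: "time_s": time; "joints": joint angles; "joint_velocities": joint speeds; "effort": joint torques, N m; "tcp_pos": TCP position; "ee_rot": TCP orientation; "wrist_force": force on the tool from outside, world axes, zero at the start; "moment": the same for the moment, N m; "gripper_width": opening from 0.0 (shut) to 1.0 (fully open).
Only numpy, scipy, OpenCV 4.12 (cv2) and the standard library are available. Lean on these libraries where they do the work, as an engineer would, in place of code of your own. Each camera call takes 0.05 s, during which the arm holds its last target. There are 200 camera calls.

## Working session

There is one attempt and no reset: what is moved stays moved. The work goes in short steps, Python scripts to look and compute and a tool call to move; the robot and the scene stay as the last step left them, time stands still between calls to the robot, and variables do not carry over. Pictures are saved under pics/ and viewed, about 8 in all and at most 12, crops included, and the job is handed in when it is done.

Besides the shell and the picture viewer there is one more tool, called after "Request:" by a JSON object that holds its "fn" and its "kwargs". drive_tool: Moves the arm, as the interface text tells. Shift numbers are shares of 0.12 m and turn numbers shares of 2 rad, none past 1 either way. Its arguments: {"type":"object","properties":{"series":{"type":"array","items":{"type":"array","items":{"type":"number","minimum":-1,"maximum":1}}},"fingers":{"type":"number"}},"required":["series"]}

```bash
ls; mkdir -p pics; python3 - <<'E'
from station import telemetry, capture
import cv2, pickle
s=telemetry.sense(); print(s)
C={}
for n in("scene","side","wrist"):
    C[n]=capture(n); cv2.imwrite(f"pics/{n}0.png",C[n]["color"])
    print(n,{k:v for k,v in C[n].items() if k!="color"})
C["s"]=s
pickle.dump(C,open("c0.pkl","wb"))
E
```

```text
pics
{'time_s': 0.0, 'joints': array([ 8.80410807e+01,  2.20893409e+01,  3.79468513e-01, -3.07881737e-02,
       -6.84096425e+01, -1.48170830e+01]), 'joint_velocities': array([-0.11396291,  0.02610241,  0.16733193,  0.0280074 ,  0.01523706,
       -0.00841582]), 'effort': array([-1.41768149e-03, -3.90666318e+01,  1.87407446e+01,  4.21982467e+00,
        1.09523491e-02, -2.00328686e-04]), 'tcp_pos': array([0.18022758, 0.59797609, 0.29116761]), 'ee_rot': array([[ 9.57383245e-01, -2.88820006e-01, -5.70662692e-04],
       [-2.88820565e-01, -9.57381014e-01, -2.06757831e-03],
       [ 5.08163514e-05,  2.14428395e-03, -9.99997700e-01]]), 'wrist_force': array([ 0.76454916, -1.04314842,  0.70957258]), 'moment': array([-0.02109226,  0.02464745, -0.01846428]), 'gripper_width': 1.0005972929853397}
scene {'fx': 362.38286243702635, 'fy': 362.38286243702635, 'cx': 322.08483528202396, 'cy': 200.16014139412601, 'eye': array([0.97143423, 0.01396808, 0.75607932]), 'attitude': array([[-0.03875897, -0.81214617,  0.58216522],
       [ 0.99918472, -0.02491272,  0.03176865],
       [-0.01129747,  0.58292191,  0.81244964]])}
side {'fx': 461.35449057147974, 'fy': 461.35449057147974, 'cx': 319.55184828208763, 'cy': 192.7382872806897, 'eye': array([ 0.27363436, -0.79321673,  0.73161552]), 'attitude': array([[ 0.96720985,  0.14640503, -0.20753474],
       [-0.25391953,  0.57503027, -0.77773071],
       [ 0.00547507,  0.80492593,  0.59335004]])}
wrist {'fx': 348.1363612407594, 'fy': 348.1363612407594, 'cx': 314.4762731046915, 'cy': 202.27392638958042, 'mount': array([[ 2.22254038e-04,  9.66559969e-01,  2.56440590e-01,
         7.00021630e-02],
       [ 9.99999451e-01,  4.76984391e-05, -1.04646974e-03,
         1.31510274e-03],
       [-1.02370758e-03,  2.56440682e-01, -9.66559428e-01,
        -9.15146271e-02],
       [ 0.00000000e+00,  0.00000000e+00,  0.00000000e+00,
         1.00000000e+00]])}
```

View pics/scene0.png

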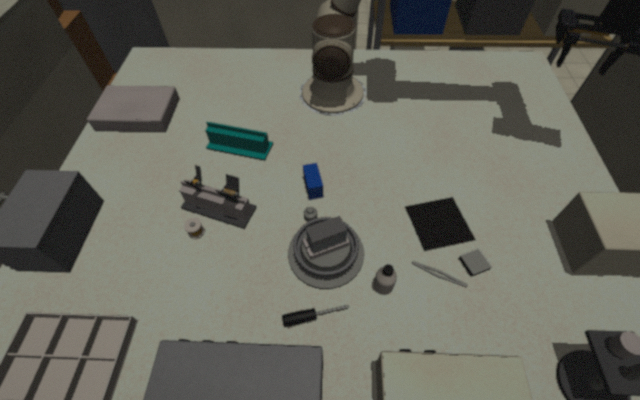

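View pics/side0.png

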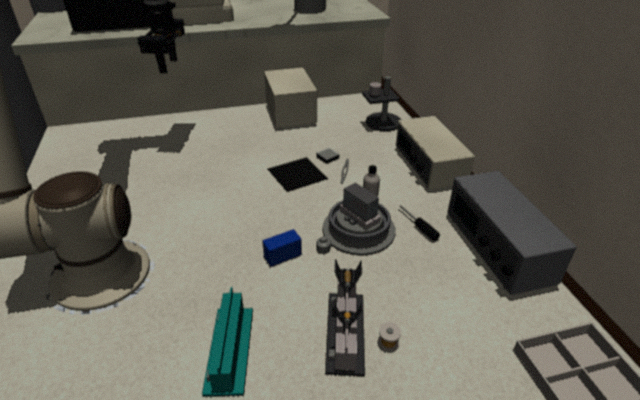

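Scene: stage with grey-roofed cover at (325,240), blue look-alike at (313,180), black pad (440,223), grey rack (217,200) with two clips at (197,175) and (232,185), and the turquoise look-alike rack at (238,140). Side: the cover is at (360,205), the clips at (347,275) and (346,318).

I choose the grey-roofed cover on the stage and the grey rack. One close crop will check which clip is the wide one.

```bash
cat > h.py <<'E'
import numpy as np, cv2
def pose(c, s=None):
    if "eye" in c: return np.array(c["attitude"]), np.array(c["eye"])
    M=c["mount"]; R=s["ee_rot"]
    return R@M[:3,:3], s["tcp_pos"]+R@M[:3,3]
def ray(c,uv,s=None):
    R,e=pose(c,s); u,v=uv
    d=R@np.array([(u-c["cx"])/c["fx"],-(v-c["cy"])/c["fy"],-1.]); return e,d/np.linalg.norm(d)
def onz(c,uv,z,s=None):
    e,d=ray(c,uv,s); return e+d*(z-e[2])/d[2]
def proj(c,p,s=None):
    R,e=pose(c,s); q=R.T@(np.array(p)-e); return np.array([c["cx"]-c["fx"]*q[0]/q[2], c["cy"]+c["fy"]*q[1]/q[2]])
def tri(*rs):
    A=sum(np.eye(3)-np.outer(d,d) for e,d in rs); b=sum((np.eye(3)-np.outer(d,d))@e for e,d in rs); return np.linalg.solve(A,b)
E
python3 - <<'E'
import pickle; from h import *
C=pickle.load(open("c0.pkl","rb"))
a=C["scene"]["color"]; b=C["side"]["color"]
z=lambda i,x,y,w,h: cv2.resize(i[y:y+h,x:x+w],(400,300),interpolation=cv2.INTER_CUBIC)
im=np.vstack([np.hstack([z(a,165,150,100,75),z(b,290,250,120,90)]),np.hstack([z(a,276,200,100,75),z(b,310,170,100,75)])])
cv2.imwrite("pics/crop1.png",cv2.convertScaleAbs(im,alpha=1.5))
for n in("scene","side"):
    c=C[n]; m=(c["color"].max(2)<30).astype(np.uint8)
    for k in cv2.findContours(m,0,2)[0]:
        A=cv2.contourArea(k)
        if A>250:
            r=cv2.minAreaRect(k); ctr=r[0]
            if 250<ctr[0]<480 and 160<ctr[1]<260:
                ap=cv2.approxPolyDP(k,6,True)[:,0]; print(n,A,ctr,[onz(c,p,.004).round(3).tolist() for p in ap])
c=C["scene"]
print("stage",onz(c,(326,250),.03),"rack",onz(c,(217,200),.06))
for p in[(0,0)]: print(C["wrist"]["color"].mean())
E
```

```text
scene 1953.5 (439.48944091796875, 222.94964599609375) [[0.419, 0.31, 0.004], [0.447, 0.199, 0.004], [0.562, 0.229, 0.004], [0.532, 0.343, 0.004]]
side 954.5 (297.1974182128906, 173.6168212890625) [[0.56, 0.224, 0.004], [0.532, 0.333, 0.004], [0.417, 0.307, 0.004], [0.447, 0.194, 0.004]]
stage [ 5.88456260e-01 -3.03258971e-04  3.00000000e-02] rack [ 0.47983873 -0.262708    0.06      ]
94.386125
```

View pics/crop1.png

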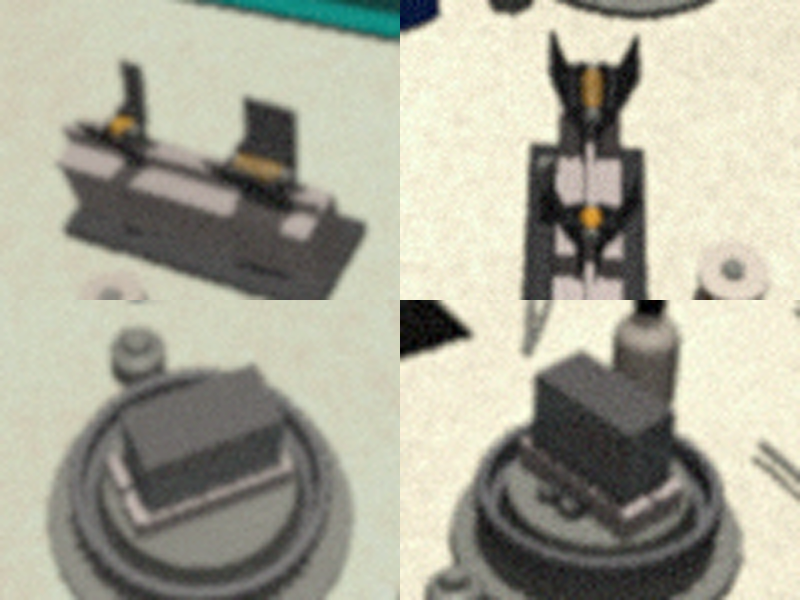

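View pics/wrist0.png

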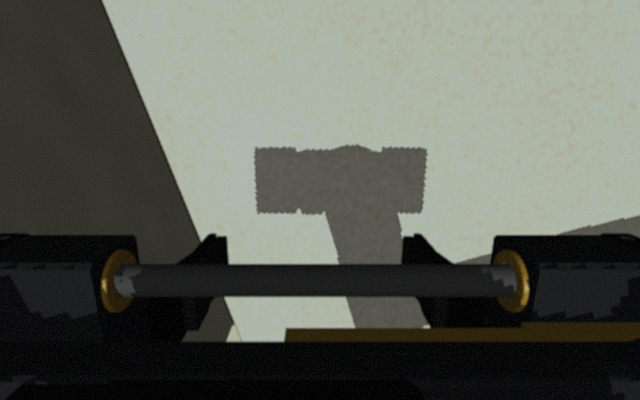

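Crop: the wide clip is the right one in the scene view (spring at 230,191), the one further from the side camera. The narrow one is at (196,181). The cover's roof corners are clear in both views: scene (306,227), (339,216), (347,232), (314,242). The wrist view shows only table.

```bash
python3 - <<'E'
import pickle; from h import *
C=pickle.load(open("c0.pkl","rb"))
A,B=C["scene"],C["side"]
f=lambda p,o:(o[0]+p[0]/4,o[1]+p[1]/4)
sc=[f(p,(276,200)) for p in[(122,110),(252,66),(284,130),(152,170)]]
si=[f(p,(310,170)) for p in[(135,72),(275,102),(230,132),(183,52)]]
P=[]
for n,c,pts in(("scene",A,sc),("side",B,si)):
    q=np.array([onz(c,p,.112) for p in pts]); print(n,q.round(4).tolist(),"mean",q.mean(0).round(4)); 
q=np.array([onz(A,p,.112) for p in sc]); 
for i in range(4):
    e=q[(i+1)%4]-q[i]; print(np.linalg.norm(e).round(4),np.degrees(np.arctan2(e[1],e[0])).round(1))
# ellipse of stage foot in scene crop: extents
# rack beam: plate ends & foot
g=lambda p:f(p,(165,150)); h=lambda p:(290+p[0]*.3,250+p[1]*.3)
print("plate ends scene z.075", onz(A,g((65,125)),.075), onz(A,g((335,200)),.075))
print("plate ends side", onz(B,h((590,115) if 0 else (190,115)),.075), onz(B,h((188,285)),.075))
print("beam front top corners scene z.06", onz(A,g((62,165)),.06), onz(A,g((318,238)),.06))
print("wide spring tri", tri(ray(A,g((258,165))),ray(B,h((193,85)))), "narrow", tri(ray(A,g((122,125))),ray(B,h((191,218)))))
print("wing back tops scene z.13", [onz(A,g(p),.130) for p in[(246,97),(297,110)]])
print("wing tops side", [onz(B,h(p),.130) for p in[(155,33),(239,37)]])
# foot corners
print("foot scene",[onz(A,g(p),.01) for p in[(66,230),(365,225)]])
E
```

```text
scene [[0.5807, -0.0409, 0.112], [0.5514, 0.0262, 0.112], [0.59, 0.0431, 0.112], [0.6155, -0.0235, 0.112]] mean [0.5844 0.0013 0.112 ]
side [[0.5489, 0.023, 0.112], [0.6167, -0.024, 0.112], [0.5829, -0.0439, 0.112], [0.5819, 0.0351, 0.112]] mean [ 0.5826 -0.0024  0.112 ]
0.0732 113.6
0.0422 23.6
0.0713 -69.0
0.0389 -153.4
plate ends scene z.075 [ 0.43763275 -0.35509467  0.075     ] [ 0.48816442 -0.18279681  0.075     ]
plate ends side [ 0.47935753 -0.22803192  0.075     ] [ 0.44401835 -0.33706278  0.075     ]
beam front top corners scene z.06 [ 0.4566421  -0.35680021  0.06      ] [ 0.50493578 -0.19277343  0.06      ]
wide spring tri [ 0.48064666 -0.22497812  0.096323  ] narrow [ 0.45232721 -0.31132034  0.09429106]
wing back tops scene z.13 [array([ 0.45770589, -0.22829787,  0.13      ]), array([ 0.46623465, -0.19789691,  0.13      ])]
wing tops side [array([ 0.46144949, -0.21331152,  0.13      ]), array([ 0.50528704, -0.22775379,  0.13      ])]
foot scene [array([ 0.47031987, -0.367222  ,  0.01      ]), array([ 0.46069438, -0.17967023,  0.01      ])]
```

Cover centre is about (0.584, 0.000) with its x axis at about 22°. The wide clip is about (0.480, -0.222) with the rack's x axis at about -16.4°, and the pad is at (0.490, 0.268). I'm moving over the stage now and will refine from the wrist camera.

Request:
{"fn": "drive_tool", "kwargs": {"series": [[0.45,0.38,0,0],[0.93,0.76,0,0],[0.93,0.76,0,0]], "fingers": 87}}

```text
time_s: 0.52
tcp_pos: [0.2621, 0.4762, 0.2923]
ee_rot: [[0.957, -0.291, -0.0], [-0.291, -0.957, -0.001], [-0.0, 0.001, -1.0]]
wrist_force: [-0.1, 0.7, 0.4]
gripper_width: 0.999
```

Request:
{"fn": "drive_tool", "kwargs": {"series": [[0.45,0.38,0,0],[0.93,0.76,0,0],[0.93,0.76,0,0]]}}

```text
time_s: 0.9
tcp_pos: [0.3424, 0.3573, 0.2923]
ee_rot: [[0.957, -0.291, -0.0], [-0.291, -0.957, -0.0], [-0.0, 0.0, -1.0]]
wrist_force: [-0.3, 0.6, 0.1]
gripper_width: 0.999
```

Request:
{"fn": "drive_tool", "kwargs": {"series": [[0.45,0.38,0,0],[0.93,0.76,0,0],[0.93,0.76,0,0]]}}

```text
time_s: 1.27
tcp_pos: [0.4232, 0.2383, 0.2922]
ee_rot: [[0.957, -0.291, 0.0], [-0.291, -0.957, 0.0], [0.0, -0.0, -1.0]]
wrist_force: [0.1, -0.1, 0.3]
gripper_width: 1.003
```

Request:
{"fn": "drive_tool", "kwargs": {"series": [[0.45,0.38,0,0],[0.93,0.76,0,0],[0.93,0.76,0,0]]}}

```text
time_s: 1.65
tcp_pos: [0.5042, 0.1187, 0.2919]
ee_rot: [[0.957, -0.291, 0.0], [-0.291, -0.957, -0.0], [0.0, 0.0, -1.0]]
wrist_force: [-0.2, 1.0, 0.0]
gripper_width: 0.999
```

Request:
{"fn": "drive_tool", "kwargs": {"series": [[0.45,0.38,0,0.09],[0.93,0.76,0,0.18],[0.93,0.76,0,0.27],[0.93,0.76,0,0.36],[0.93,0.76,0,0.447],[0.93,0.76,0,0.447]]}}

```text
time_s: 2.4
tcp_pos: [0.5835, 0.0014, 0.2919]
ee_rot: [[0.377, -0.926, -0.0], [-0.926, -0.377, 0.0], [-0.0, 0.0, -1.0]]
wrist_force: [0.4, 0.4, -0.1]
gripper_width: 0.994
```

```bash
python3 - <<'E'
from station import telemetry, capture
import cv2, pickle
s=telemetry.sense(); c=capture("wrist"); pickle.dump((c,s),open("w1.pkl","wb"))
print(s["time_s"],s["tcp_pos"],s["ee_rot"].round(3).tolist(),s["joints"].round(1))
cv2.imwrite("pics/w1.png",cv2.convertScaleAbs(c["color"],alpha=1.4))
E
```

```text
2.4 [0.58352218 0.00136392 0.29187791] [[0.377, -0.926, -0.0], [-0.926, -0.377, 0.0], [-0.0, 0.0, -1.0]] [ 16.   18.   -5.6  -0.  -66.4   6.1]
```

View pics/w1.png

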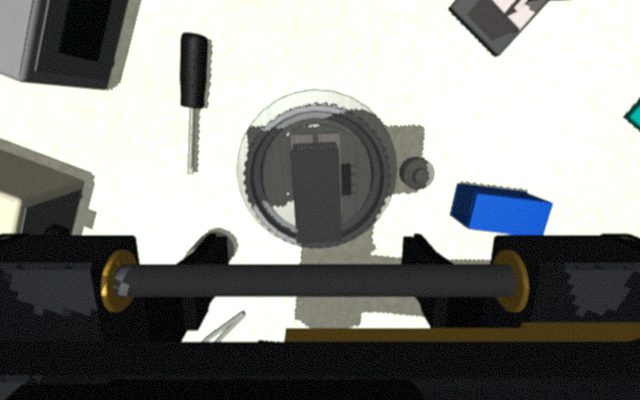

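Wrist view: the roof is at about columns 291–341, rows 143–240. The blue box is to the right and the weight at (415,172). I'll measure the roof corners in an enlarged crop.

```bash
python3 - <<'E'
import pickle; from h import *
c,s=pickle.load(open("w1.pkl","rb"))
im=c["color"][115:265,220:420]
cv2.imwrite("pics/w1c.png",cv2.resize(cv2.convertScaleAbs(im,alpha=2.2),None,fx=4,fy=4,interpolation=cv2.INTER_CUBIC))
E
```

```text
(no output)
```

View pics/w1c.png

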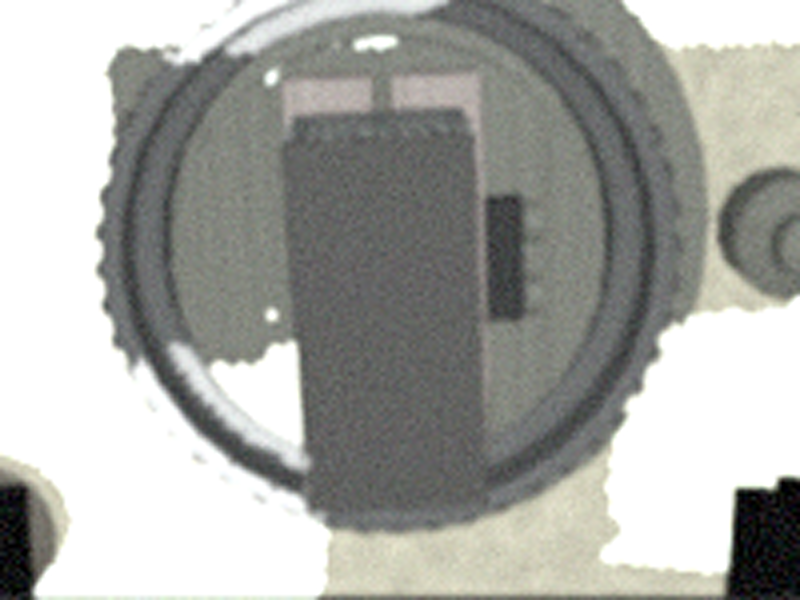

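Crop: the roof corners are at (285,145), (475,137), (488,505), (308,508), and the block's far edge is at (283,75)–(480,72).

```bash
python3 - <<'E'
import pickle; from h import *
c,s=pickle.load(open("w1.pkl","rb"))
f=lambda p:(220+p[0]/4,115+p[1]/4)
q=np.array([onz(c,f(p),.112,s) for p in[(285,145),(475,137),(488,505),(308,508)]])
print(q.round(4).tolist(),q.mean(0).round(4))
for i in range(4):
    e=q[(i+1)%4]-q[i]; print(np.linalg.norm(e).round(4),np.degrees(np.arctan2(e[1],e[0])).round(1))
b=[onz(c,f(p),.062,s) for p in[(283,75),(480,72)]]; print(b,np.linalg.norm(b[1]-b[0])); e=b[1]-b[0]; print(np.degrees(np.arctan2(e[1],e[0])))
m=(b[0]+b[1])/2; e/=np.linalg.norm(e)
for k in(1,-1): print("block ctr", m+k*.046*np.array([-e[1],e[0],0]))
m=q.mean(0); m[2]=.292; d=s["ee_rot"].T@(m-s["tcp_pos"]); print("tool shift",d, "frac",d/.12)
E
```

```text
[[0.6145, -0.0294, 0.112], [0.5809, -0.0447, 0.112], [0.5485, 0.0241, 0.112], [0.5829, 0.0389, 0.112]] [ 0.5817 -0.0028  0.112 ]
0.0369 -155.4
0.0761 115.2
0.0374 23.2
0.0752 -65.2
[array([ 0.6214973 , -0.03750176,  0.062     ]), array([ 0.58036252, -0.05498088,  0.062     ])] 0.04469440092026648
-156.97823591038124
block ctr [ 0.61891963 -0.08857771  0.062     ]
block ctr [ 0.5829402  -0.00390492  0.062     ]
tool shift [ 0.00315557  0.0032403  -0.0001219 ] frac [ 0.02629645  0.02700247 -0.00101587]
```

Request:
{"fn": "drive_tool", "kwargs": {"series": [[0.026,0.027,0.3,-0.019],[0.026,0.027,0.6,-0.019],[0.026,0.027,0.8,-0.019],[0.026,0.027,0.95,-0.019],[0.026,0.027,0.95,-0.019]]}}

```text
time_s: 3.08
tcp_pos: [0.5806, -0.0031, 0.1768]
ee_rot: [[0.412, -0.911, -0.003], [-0.911, -0.412, -0.001], [-0.001, 0.003, -1.0]]
wrist_force: [-0.2, 0.1, 0.1]
gripper_width: 0.999
```

Request:
{"fn": "drive_tool", "kwargs": {"series": [[0,0,0.12,0],[0,0,0.25,0],[0,0,0.25,0]]}}

```text
time_s: 3.45
tcp_pos: [0.5803, -0.0035, 0.1467]
ee_rot: [[0.41, -0.912, -0.003], [-0.912, -0.41, -0.001], [-0.001, 0.003, -1.0]]
wrist_force: [-0.3, 0.3, -0.2]
gripper_width: 1.003
```

Request:
{"fn": "drive_tool", "kwargs": {"series": [[0,0,0,0],[0,0,0,0],[0,0,0,0],[0,0,0,0],[0,0,0,0],[0,0,0,0]], "fingers": 30}}

```text
time_s: 4.2
tcp_pos: [0.5814, -0.0033, 0.1484]
ee_rot: [[0.41, -0.912, 0.001], [-0.912, -0.41, 0.0], [0.0, -0.001, -1.0]]
wrist_force: [0.9, -0.5, 0.8]
gripper_width: 0.431
```

Opening is 37.5 mm, so the cover is gripped. Lifting straight up.

Request:
{"fn": "drive_tool", "kwargs": {"series": [[0,0,-0.06,0],[0,0,-0.15,0],[0,0,-0.27,0],[0,0,-0.4,0],[0,0,-0.52,0],[0,0,-0.62,0],[0,0,-0.65,0],[0,0,-0.65,0]]}}

```text
time_s: 5.2
tcp_pos: [0.581, -0.0033, 0.2263]
ee_rot: [[0.409, -0.912, -0.0], [-0.912, -0.409, 0.0], [-0.0, 0.0, -1.0]]
wrist_force: [0.3, -0.2, -1.6]
gripper_width: 0.438
```

```bash
python3 - <<'E'
from station import telemetry, capture
import cv2, pickle, numpy as np
s=telemetry.sense(); a=capture("scene"); b=capture("side"); pickle.dump((a,b,s),open("l1.pkl","wb"))
print(s["tcp_pos"],s["ee_rot"].round(3).tolist(),s["wrist_force"],s["gripper_width"])
z=lambda i,x,y,w,h: cv2.resize(i["color"][y:y+h,x:x+w],(400,400),interpolation=cv2.INTER_CUBIC)
cv2.imwrite("pics/l1.png",cv2.convertScaleAbs(np.hstack([z(a,265,170,120,120),z(b,300,150,110,110)]),alpha=1.7))
d=s["ee_rot"].T@(np.array([.490,.268,s["tcp_pos"][2]])-s["tcp_pos"]); print(d/.12)
E
```

```text
[ 0.58104154 -0.0033499   0.22627102] [[0.409, -0.912, -0.0], [-0.912, -0.409, 0.0], [-0.0, 0.0, -1.0]] [ 0.3116749  -0.15823741 -1.56027832] 0.437575837260301
[-2.37365420e+00 -2.33683190e-01  5.18624212e-04]
```

View pics/l1.png

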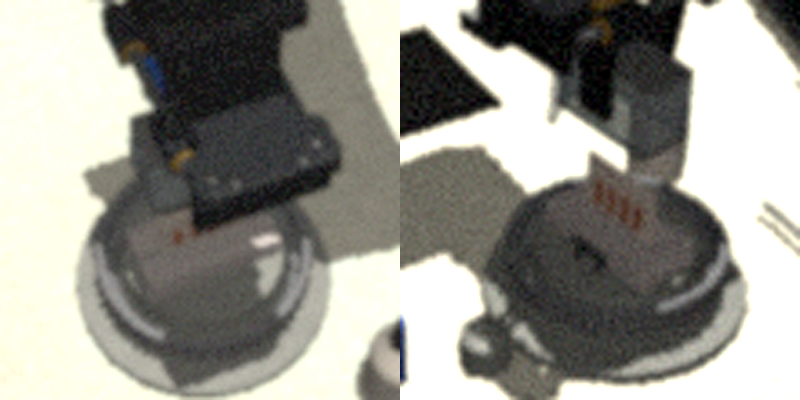

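The cover is clear of the card, which now stands bare on the stage. Carrying it to the pad.

Request:
{"fn": "drive_tool", "kwargs": {"series": [[-0.2,-0.02,0,0],[-0.5,-0.05,0,0],[-0.8,-0.08,0,0]]}}

```text
time_s: 5.68
tcp_pos: [0.5501, 0.0888, 0.2255]
ee_rot: [[0.409, -0.913, -0.001], [-0.913, -0.409, -0.001], [-0.0, 0.001, -1.0]]
wrist_force: [0.4, 0.6, -1.2]
gripper_width: 0.433
```

Request:
{"fn": "drive_tool", "kwargs": {"series": [[-0.3,-0.03,0,0],[-0.6,-0.06,0,0],[-0.8,-0.08,0,0]]}}

```text
time_s: 6.05
tcp_pos: [0.5193, 0.1809, 0.2256]
ee_rot: [[0.411, -0.912, -0.001], [-0.912, -0.411, -0.001], [0.0, 0.001, -1.0]]
wrist_force: [-0.0, 0.9, -1.2]
gripper_width: 0.435
```

Request:
{"fn": "drive_tool", "kwargs": {"series": [[-0.3,-0.03,0,0],[-0.55,-0.055,0,0],[-0.7,-0.07,0,0],[-0.77,-0.074,0,0],[-0.77,-0.074,0,0],[-0.77,-0.074,0,0]]}}

```text
time_s: 6.8
tcp_pos: [0.4905, 0.2669, 0.2262]
ee_rot: [[0.409, -0.913, -0.0], [-0.913, -0.409, -0.0], [0.0, 0.0, -1.0]]
wrist_force: [-0.1, 0.3, -0.9]
gripper_width: 0.435
```

Request:
{"fn": "drive_tool", "kwargs": {"series": [[0,0,0.15,0],[0,0,0.4,0],[0,0,0.65,0],[0,0,0.85,0],[0,0,0.96,0],[0,0,1,0],[0,0,1,0]]}}

```text
time_s: 7.68
tcp_pos: [0.4907, 0.2677, 0.1067]
ee_rot: [[0.409, -0.912, 0.001], [-0.912, -0.409, 0.0], [-0.0, -0.001, -1.0]]
wrist_force: [-0.1, 0.0, -0.7]
gripper_width: 0.434
```

Request:
{"fn": "drive_tool", "kwargs": {"series": [[0,0,0.03,0],[0,0,0.06,0],[0,0,0.085,0],[0,0,0.105,0],[0,0,0.115,0],[0,0,0.115,0]]}}

```text
time_s: 8.43
tcp_pos: [0.4903, 0.2676, 0.0923]
ee_rot: [[0.41, -0.912, -0.0], [-0.912, -0.41, -0.0], [0.0, 0.0, -1.0]]
wrist_force: [0.2, -0.3, -0.6]
gripper_width: 0.432
```

Request:
{"fn": "drive_tool", "kwargs": {"series": [[0,0,0.003,0],[0,0,0.006,0],[0,0,0.009,0],[0,0,0.012,0],[0,0,0.012,0]]}}

```text
time_s: 9.05
tcp_pos: [0.4903, 0.2676, 0.091]
ee_rot: [[0.41, -0.912, -0.0], [-0.912, -0.41, -0.0], [0.0, 0.0, -1.0]]
wrist_force: [1.0, -0.1, 0.0]
gripper_width: 0.436
```

Request:
{"fn": "drive_tool", "kwargs": {"series": [[0,0,0.003,0],[0,0,0.006,0],[0,0,0.008,0],[0,0,0.008,0]]}}

```text
time_s: 9.55
tcp_pos: [0.4903, 0.2676, 0.0903]
ee_rot: [[0.41, -0.912, 0.0], [-0.912, -0.41, -0.0], [0.0, -0.0, -1.0]]
wrist_force: [-0.7, -0.8, 3.0]
gripper_width: 0.431
```

Contact felt at the expected height (+3 N). Releasing and backing straight up.

Request:
{"fn": "drive_tool", "kwargs": {"series": [[0,0,0,0],[0,0,0,0],[0,0,0,0],[0,0,0,0]], "fingers": 60}}

```text
time_s: 10.05
tcp_pos: [0.4903, 0.2676, 0.09]
ee_rot: [[0.41, -0.912, 0.0], [-0.912, -0.41, -0.0], [0.0, 0.0, -1.0]]
wrist_force: [0.5, 0.0, -0.9]
gripper_width: 0.679
```

Request:
{"fn": "drive_tool", "kwargs": {"series": [[0,0,-0.1,0],[0,0,-0.3,0],[0,0,-0.6,0],[0,0,-0.9,0],[0,0,-1,0],[0,0,-1,0]]}}

```text
time_s: 10.8
tcp_pos: [0.4903, 0.2677, 0.2108]
ee_rot: [[0.409, -0.912, 0.001], [-0.912, -0.409, 0.002], [-0.001, -0.002, -1.0]]
wrist_force: [0.3, 0.1, 0.1]
gripper_width: 0.692
```

```bash
python3 - <<'E'
from station import telemetry, capture
import cv2, pickle, numpy as np
s=telemetry.sense(); a=capture("scene"); b=capture("side"); pickle.dump((a,b,s),open("l2.pkl","wb"))
print(s["tcp_pos"],s["joints"].round(1))
z=lambda i,x,y,w,h: cv2.resize(i["color"][y:y+h,x:x+w],(400,300),interpolation=cv2.INTER_CUBIC)
L=[z(a,276,200,100,75),z(a,380,150,140,105),z(b,310,170,100,75),z(b,230,110,140,105)]
cv2.imwrite("pics/l2.png",cv2.convertScaleAbs(np.vstack([np.hstack(L[:2]),np.hstack(L[2:])]),alpha=1.5))
E
```

```text
[0.49030004 0.26765799 0.21083398] [ 45.2  19.8 -15.7  -0.  -54.5 -21.1]
```

View pics/l2.png

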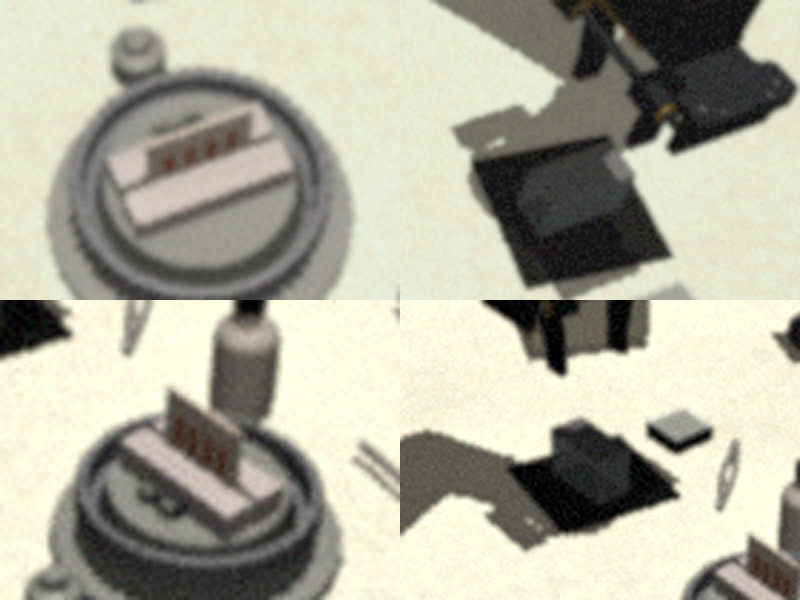

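The cover stands upright on the pad and the card is bare. Card edge ends: scene crop (147,147)–(250,112), side crop (168,88)–(243,135).

```bash
python3 - <<'E'
import pickle; from h import *
a,b,s=pickle.load(open("l2.pkl","rb"))
f=lambda p:(276+p[0]/4,200+p[1]/4); g=lambda p:(310+p[0]/4,170+p[1]/4)
for n,c,P in(("scene",a,[f((147,147)),f((250,112))]),("side",b,[g((243,135)),g((168,88))])):
    q=[onz(c,p,.1) for p in P]; e=q[1]-q[0]; print(n,q,(q[0]+q[1])/2,np.linalg.norm(e),np.degrees(np.arctan2(e[1],e[0])))
print("tri ends",tri(ray(a,f((147,147))),ray(b,g((243,135)))),tri(ray(a,f((250,112))),ray(b,g((168,88)))))
d=s["ee_rot"].T@(np.array([.480,-.222,.292])-s["tcp_pos"]); print(d/.12)
E
```

```text
scene [array([ 0.59544662, -0.02745363,  0.1       ]), array([0.57252281, 0.0257521 , 0.1       ])] [ 0.58398472 -0.00085076  0.1       ] 0.05793402048562944 113.30891117583792
side [array([ 0.59501327, -0.03374862,  0.1       ]), array([0.56804593, 0.01892948, 0.1       ])] [ 0.5815296  -0.00740957  0.1       ] 0.059179550031596244 117.1091360799173
tri ends [ 0.59548971 -0.0286425   0.09727489] [0.57004955 0.02557217 0.09523059]
[ 3.68713105  1.74761518 -0.68272343]
```

Request:
{"fn": "drive_tool", "kwargs": {"series": [[0.1,0.05,-0.35,0],[0.45,0.22,-0.68,0],[0.92,0.437,-0.68,0],[0.92,0.437,-0.68,0]], "fingers": 87}}

```text
time_s: 11.4
tcp_pos: [0.4867, 0.1422, 0.2906]
ee_rot: [[0.405, -0.914, -0.003], [-0.914, -0.405, -0.001], [-0.0, 0.003, -1.0]]
wrist_force: [0.1, -0.2, -0.3]
gripper_width: 0.982
```

Request:
{"fn": "drive_tool", "kwargs": {"series": [[0.46,0.22,0,0],[0.92,0.437,0,0],[0.92,0.437,0,0]]}}

```text
time_s: 11.78
tcp_pos: [0.4843, 0.0205, 0.2901]
ee_rot: [[0.405, -0.914, -0.004], [-0.914, -0.405, -0.001], [-0.0, 0.004, -1.0]]
wrist_force: [0.3, 0.7, -0.0]
gripper_width: 0.997
```

Request:
{"fn": "drive_tool", "kwargs": {"series": [[0.46,0.22,0,0],[0.92,0.437,0,0],[0.92,0.437,0,0]]}}

```text
time_s: 12.15
tcp_pos: [0.4823, -0.101, 0.2902]
ee_rot: [[0.405, -0.914, -0.003], [-0.914, -0.405, -0.0], [-0.001, 0.003, -1.0]]
wrist_force: [-0.4, 0.5, -0.4]
gripper_width: 1.001
```

Request:
{"fn": "drive_tool", "kwargs": {"series": [[0.46,0.22,0,0.09],[0.92,0.437,0,0.18],[0.92,0.437,0,0.27],[0.92,0.437,0,0.353],[0.92,0.437,0,0.353],[0.92,0.437,0,0.353]]}}

```text
time_s: 12.9
tcp_pos: [0.4803, -0.2201, 0.2911]
ee_rot: [[-0.276, -0.961, -0.001], [-0.961, 0.276, 0.0], [0.0, 0.001, -1.0]]
wrist_force: [-0.4, 0.2, -0.0]
gripper_width: 1.001
```

```bash
python3 - <<'E'
from station import telemetry, capture
import cv2, pickle
s=telemetry.sense(); c=capture("wrist"); pickle.dump((c,s),open("w2.pkl","wb"))
print(s["time_s"],s["tcp_pos"],s["ee_rot"].round(3).tolist(),s["joints"].round(1))
im=c["color"][60:260,180:440]
cv2.imwrite("pics/w2.png",cv2.resize(cv2.convertScaleAbs(im,alpha=1.8),None,fx=3,fy=3,interpolation=cv2.INTER_CUBIC))
E
```

```text
12.9 [ 0.48030589 -0.22011932  0.29112775] [[-0.276, -0.961, -0.001], [-0.961, 0.276, 0.0], [0.0, 0.001, -1.0]] [ -7.   12.7 -13.1  -0.  -64.2  -9. ]
```

View pics/w2.png

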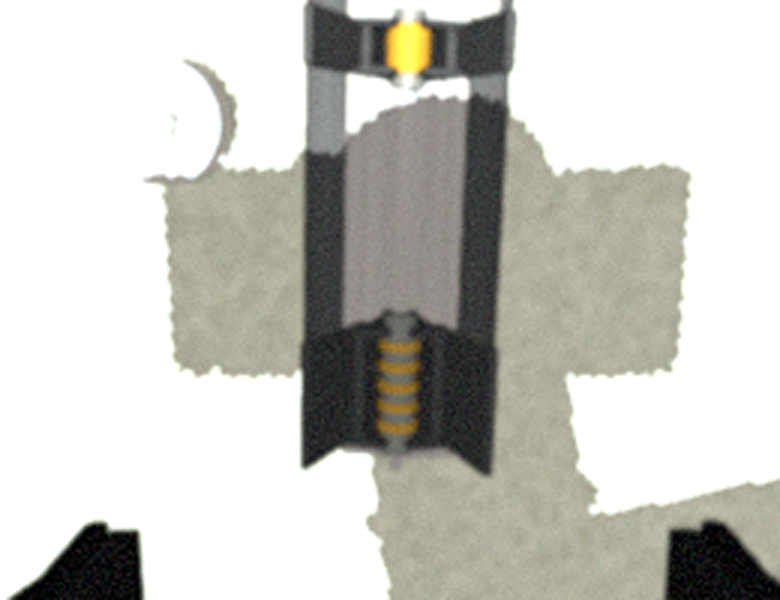

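The wide clip is seen from above: wing-top corners at crop (305,347), (496,350), (490,474), (303,467), pivot line (400,325)–(397,458). The narrow clip is at the top (408,45).

```bash
python3 - <<'E'
import pickle; from h import *
c,s=pickle.load(open("w2.pkl","rb"))
f=lambda p:(180+p[0]/3,60+p[1]/3)
q=np.array([onz(c,f(p),.130,s) for p in[(305,347),(496,350),(490,474),(303,467)]])
print(q.round(4).tolist(),q.mean(0).round(4))
for i in range(4):
    e=q[(i+1)%4]-q[i]; print(np.linalg.norm(e).round(4),np.degrees(np.arctan2(e[1],e[0])).round(1))
P=[onz(c,f(p),.096,s) for p in[(400,325),(397,455),(408,45)]]; print("pivot",P,(P[0]+P[1])/2); e=P[1]-P[2]; print("y dir",np.degrees(np.arctan2(e[1],e[0])))
B=[onz(c,f(p),.06,s) for p in[(346,155),(343,320),(468,90),(457,325)]]; 
for i,j in((0,1),(2,3)): e=B[j]-B[i]; print("beam dir",np.degrees(np.arctan2(e[1],e[0])))
y=np.degrees(np.arctan2(s["ee_rot"][1,1],s["ee_rot"][0,1])); print("tool y",y)
m=q.mean(0); d=s["ee_rot"].T@(m-s["tcp_pos"]); print(d/.12)
E
```

```text
[[0.4966, -0.2505, 0.13], [0.4518, -0.2368, 0.13], [0.4614, -0.2065, 0.13], [0.5063, -0.2213, 0.13]] [ 0.479  -0.2288  0.13  ]
0.0469 163.0
0.0319 72.5
0.0473 -18.3
0.0308 -108.3
pivot [array([ 0.47430426, -0.24403188,  0.096     ]), array([ 0.48550063, -0.2082696 ,  0.096     ]), array([ 0.45207946, -0.31368732,  0.096     ])] [ 0.47990245 -0.22615074  0.096     ]
y dir 72.40953406688098
beam dir 72.0971852513826
beam dir 72.06359657215442
tool y 163.96240121752197
[ 0.07230092 -0.01092522  1.34272259]
```

Request:
{"fn": "drive_tool", "kwargs": {"series": [[0.06,-0.01,0.2,0.014],[0.06,-0.01,0.5,0.014],[0.06,-0.01,0.75,0.014],[0.06,-0.01,0.9,0.014],[0.06,-0.01,0.9,0.014]]}}

```text
time_s: 13.58
tcp_pos: [0.4784, -0.2279, 0.1823]
ee_rot: [[-0.305, -0.952, -0.003], [-0.952, 0.305, 0.001], [0.0, 0.003, -1.0]]
wrist_force: [-0.2, -0.0, 0.3]
gripper_width: 0.998
```

Request:
{"fn": "drive_tool", "kwargs": {"series": [[0,0,0.07,0],[0,0,0.134,0],[0,0,0.134,0],[0,0,0.134,0]]}}

```text
time_s: 14.08
tcp_pos: [0.4791, -0.2285, 0.1679]
ee_rot: [[-0.307, -0.952, 0.001], [-0.952, 0.307, -0.0], [0.0, -0.001, -1.0]]
wrist_force: [-0.3, 1.7, 0.8]
gripper_width: 0.997
```

Request:
{"fn": "drive_tool", "kwargs": {"series": [[0,0,0,0],[0,0,0,0],[0,0,0,0],[0,0,0,0],[0,0,0,0],[0,0,0,0],[0,0,0,0],[0,0,0,0]], "fingers": 15}}

```text
time_s: 15.08
tcp_pos: [0.4826, -0.2295, 0.1711]
ee_rot: [[-0.305, -0.952, 0.01], [-0.952, 0.305, -0.004], [0.001, -0.011, -1.0]]
wrist_force: [3.2, -0.7, 9.3]
gripper_width: 0.315
```

Opening is 27.4 mm, which means squeezed to the stop. Lifting straight up.

Request:
{"fn": "drive_tool", "kwargs": {"series": [[0,0,-0.05,0],[0,0,-0.1,0],[0,0,-0.2,0],[0,0,-0.3,0],[0,0,-0.5,0],[0,0,-0.7,0],[0,0,-0.85,0],[0,0,-0.9,0],[0,0,-0.9,0]]}}

```text
time_s: 16.2
tcp_pos: [0.4788, -0.2284, 0.2758]
ee_rot: [[-0.307, -0.952, 0.0], [-0.952, 0.307, 0.0], [-0.0, -0.0, -1.0]]
wrist_force: [-0.2, 1.1, -1.5]
gripper_width: 0.313
```

```bash
python3 - <<'E'
from station import telemetry, capture
import cv2, pickle, numpy as np
from h import *
s=telemetry.sense(); a=capture("scene"); b=capture("side"); w=capture("wrist"); pickle.dump((a,b,w,s),open("g1.pkl","wb"))
print(s["tcp_pos"],s["ee_rot"].round(3).tolist(),s["wrist_force"],s["gripper_width"])
T=s["tcp_pos"]+s["ee_rot"]@[0,0,.08]; R=[]
for c in(a,b):
    u,v=proj(c,T).astype(int); print(u,v); R.append(cv2.resize(c["color"][v-40:v+40,u-53:u+53],(400,300),interpolation=cv2.INTER_CUBIC))
R=np.hstack(R); x=cv2.resize(w["color"][200:400,100:540],(660,300))
x=np.hstack([x,np.zeros((300,140,3),np.uint8)])
cv2.imwrite("pics/g1.png",cv2.convertScaleAbs(np.vstack([R,x]),alpha=2))
E
```

```text
[ 0.47882666 -0.22837959  0.27576082] [[-0.307, -0.952, 0.0], [-0.952, 0.307, 0.0], [-0.0, -0.0, -1.0]] [-0.17546672  1.07441669 -1.51809659] 0.31266805607741643
217 161
349 236
```

View pics/g1.png

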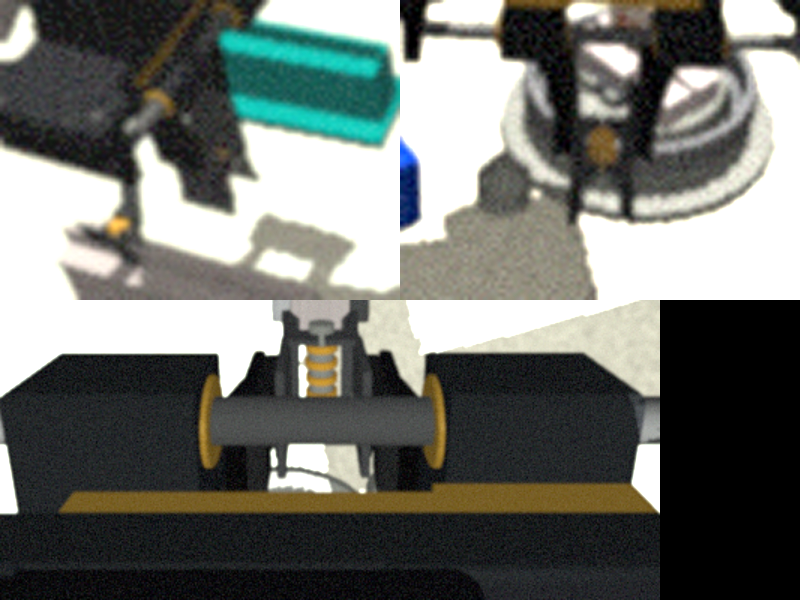

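The clip is held with its jaws open. Jaw tips: side crop (173,220) and (228,215), scene crop (185,205)–(232,212). Pivot end: side (200,145), wrist crop (320,25). Next I compute the clip's pose in the tool frame.

```bash
python3 - <<'E'
import pickle; from h import *
a,b,w,s=pickle.load(open("g1.pkl","rb"))
R,t=s["ee_rot"],s["tcp_pos"]; tl=lambda p:R.T@(p-t)
S=lambda p:(349-53+p[0]*.265,236-40+p[1]*80/300); A=lambda p:(217-53+p[0]*.265,161-40+p[1]*80/300); W=lambda p:(100+p[0]/1.5,200+p[1]/1.5)
def onx(c,uv,x,k,st=None):
    e,d=ray(c,uv,st); e=R.T@(e-t); d=R.T@d; return (e+d*(x-e[k])/d[k])*1000
print("tip tri",tl(tri(ray(a,A((185,205))),ray(b,S((228,215)))))*1000)
for x in(.014,.017,.02): print(x,"tips@x",onx(b,S((173,220)),x,0),onx(b,S((228,215)),x,0),"pivot",onx(b,S((200,145)),x,0))
for z in(.072,.075,.078): print("wrist knob",onx(w,W((320,25)),z,2,s),"spring ends",onx(w,W((320,47)),z,2,s))
for y in(-.0115,-.013): print("scene jaw corners",onx(a,A((185,205)),y,1),onx(a,A((232,212)),y,1))
E
```

```text
tip tri [  9.44653616 -14.58392706 110.49922854]
0.014 tips@x [ 14.          12.24770191 109.80518974] [ 14.         -12.95003208 105.12669302] pivot [14.          1.77206827 62.65351555]
0.017 tips@x [ 17.          12.29568676 106.91031554] [ 17.         -12.77313895 102.25575339] pivot [17.          1.87364508 59.9998631 ]
0.02 tips@x [ 20.          12.34367161 104.01544133] [ 20.         -12.59624581  99.38481376] pivot [20.          1.97522189 57.34621065]
wrist knob [20.60721652 -0.78573299 72.        ] spring ends [12.99251043 -0.79043951 72.        ]
wrist knob [19.68332881 -0.79327638 75.        ] spring ends [11.92891868 -0.79806925 75.        ]
wrist knob [18.7594411  -0.80081978 78.        ] spring ends [10.86532693 -0.80569899 78.        ]
scene jaw corners [ 14.56813661 -11.5        117.88421872] [-17.43397911 -11.5        111.08192533]
scene jaw corners [ 13.01496818 -13.         115.54288507] [-18.8618343  -13.         108.76722797]
```

The jaw tips were standing on the beam when squeezed (TCP at 0.171), so the mouth is about 110.5 mm ahead of the TCP. The scene view and the two-view point agree (110 to 118 mm); the side view alone says 105. Next I go near the stage and re-measure the card with the wrist camera.

Request:
{"fn": "drive_tool", "kwargs": {"series": [[-0.15,0,0,0],[-0.45,0.005,0,0],[-0.79,0.008,0,0]]}}

```text
time_s: 16.73
tcp_pos: [0.5073, -0.1365, 0.2751]
ee_rot: [[-0.308, -0.951, -0.001], [-0.951, 0.308, 0.0], [0.0, 0.001, -1.0]]
wrist_force: [0.6, -0.3, -0.8]
gripper_width: 0.311
```

Request:
{"fn": "drive_tool", "kwargs": {"series": [[-0.3,0.003,0,0],[-0.6,0.006,0,0],[-0.79,0.008,0,0]]}}

```text
time_s: 17.1
tcp_pos: [0.5356, -0.045, 0.2751]
ee_rot: [[-0.305, -0.952, -0.001], [-0.952, 0.305, 0.0], [0.0, 0.001, -1.0]]
wrist_force: [-0.0, -0.7, -0.7]
gripper_width: 0.315
```

Request:
{"fn": "drive_tool", "kwargs": {"series": [[-0.25,0.003,0,-0.06],[-0.5,0.006,0,-0.13],[-0.7,0.008,0,-0.2],[-0.79,0.008,0,-0.27],[-0.79,0.008,0,-0.33],[-0.79,0.008,0,-0.363],[-0.79,0.008,0,-0.363]]}}

```text
time_s: 17.98
tcp_pos: [0.5633, 0.044, 0.2751]
ee_rot: [[0.402, -0.916, -0.001], [-0.916, -0.402, -0.0], [-0.0, 0.001, -1.0]]
wrist_force: [0.1, 0.2, -0.5]
gripper_width: 0.318
```

```bash
python3 - <<'E'
from station import telemetry, capture
import cv2, pickle
s=telemetry.sense(); c=capture("wrist"); pickle.dump((c,s),open("w3.pkl","wb"))
print(s["time_s"],s["tcp_pos"],s["ee_rot"].round(3).tolist(),s["gripper_width"])
im=c["color"][40:290,190:440]
cv2.imwrite("pics/w3.png",cv2.resize(cv2.convertScaleAbs(im,alpha=1.4),None,fx=2.4,fy=2.4,interpolation=cv2.INTER_CUBIC))
E
```

```text
17.975 [0.56328548 0.04395582 0.27506313] [[0.402, -0.916, -0.001], [-0.916, -0.402, -0.0], [-0.0, 0.001, -1.0]] 0.3177508035100888
```

View pics/w3.png

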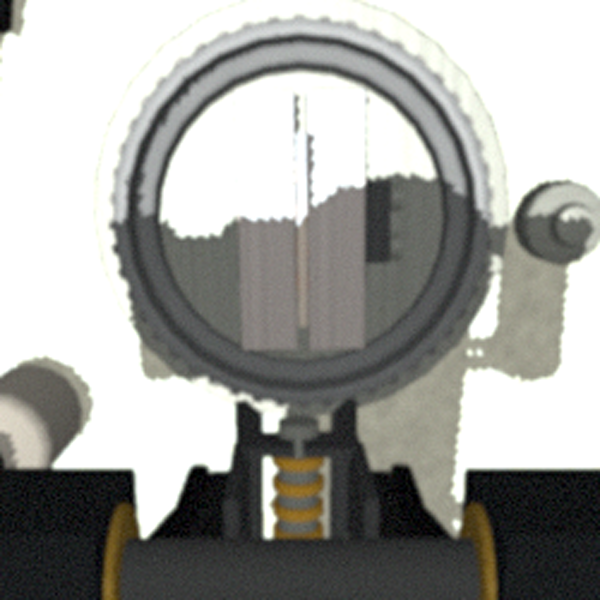

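Wrist view: the card's edge runs from crop (302,137) to (303,327). The block spans columns 241–365 with its near edge at row 349. The clip's pivot is at column 299.

```bash
python3 - <<'E'
import pickle; from h import *
c,s=pickle.load(open("w3.pkl","rb")); R=s["ee_rot"]
f=lambda p:(190+p[0]/2.4,40+p[1]/2.4)
g=cv2.cvtColor(c["color"],cv2.COLOR_BGR2GRAY)
for x in(314,315,316,317,318): print(x,g[74:190:2,x].tolist())
print("row150",g[150,284:350].tolist())
q=[onz(c,f(p),.1,s) for p in[(302.5,327),(301.5,137)]]; e=q[1]-q[0]
print("card",q,(q[0]+q[1])/2,np.linalg.norm(e),np.degrees(np.arctan2(e[1],e[0])))
b=[onz(c,f(p),.062,s) for p in[(241,350),(365,349),(366,95)]]; e=b[1]-b[0]; h=b[2]-b[1]
print("block w",np.linalg.norm(e),np.degrees(np.arctan2(e[1],e[0])),np.linalg.norm(h),np.degrees(np.arctan2(h[1],h[0])), "ctr",(b[0]+b[1])/2+.046*h/np.linalg.norm(h))
# stage ring circle (top z .046): outer extents cols 113..490 rows 18..
print("ring ctr",[onz(c,f(p),.046,s) for p in[(302,218)]])
# clip pivot knob / spring
for z in(.078,.081):
  for p in[(299,420),(299,458)]:
    e0,d=ray(c,f(p),s); e0=R.T@(e0-s["tcp_pos"]); d=R.T@d; print(z,(e0+d*(z-e0[2])/d[2])*1000)
E
```

```text
314 [194, 194, 193, 142, 167, 161, 127, 168, 135, 126, 160, 207, 219, 217, 217, 218, 217, 219, 219, 220, 218, 214, 212, 211, 212, 213, 212, 216, 213, 190, 123, 98, 98, 100, 99, 97, 97, 100, 95, 97, 94, 89, 92, 92, 95, 92, 95, 94, 96, 91, 90, 84, 76, 78, 73, 76, 76, 75]
315 [194, 195, 194, 180, 194, 191, 179, 193, 184, 178, 189, 225, 229, 231, 228, 229, 229, 227, 228, 229, 228, 230, 230, 230, 230, 229, 230, 230, 214, 163, 113, 109, 108, 109, 105, 107, 108, 104, 107, 105, 105, 105, 104, 102, 102, 102, 105, 103, 105, 103, 102, 86, 74, 74, 72, 78, 70, 76]
316 [198, 198, 189, 182, 183, 183, 179, 186, 184, 185, 188, 212, 215, 216, 215, 218, 216, 219, 218, 221, 223, 222, 223, 224, 224, 224, 225, 222, 169, 115, 105, 107, 107, 106, 109, 104, 106, 103, 105, 105, 107, 102, 104, 105, 103, 105, 103, 103, 106, 106, 105, 88, 73, 75, 76, 76, 75, 77]
317 [204, 199, 186, 174, 174, 174, 173, 176, 177, 174, 171, 162, 160, 162, 161, 163, 158, 167, 168, 168, 177, 178, 183, 184, 185, 185, 187, 182, 124, 96, 94, 98, 100, 101, 99, 98, 98, 97, 98, 102, 99, 97, 94, 97, 98, 102, 98, 98, 97, 96, 94, 83, 72, 74, 
[... 394 characters left out ...]
5, 94, 86, 87, 95, 107, 105, 98, 90, 92, 94, 95, 95, 96, 101, 99, 96, 92, 91, 96, 92, 93, 92, 95, 96, 97, 92, 96, 96, 91, 93, 85, 67, 63, 72, 71, 72, 70, 72, 69]
card [array([0.5697298 , 0.02348105, 0.1       ]), array([ 0.59377354, -0.03028251,  0.1       ])] [ 0.58175167 -0.00340073  0.1       ] 0.05889500789978884 -65.90520594276146
block w 0.046171866078809944 -155.8242403926288 0.08949979339612112 -65.32795381189484 ctr [ 0.58225057 -0.00425644  0.062     ]
ring ctr [array([ 0.58231695, -0.00548075,  0.046     ])]
0.078 [19.40974137  0.88072023 78.        ]
0.078 [10.89721541  0.8832564  78.        ]
0.081 [18.49881987  0.88586428 81.        ]
0.081 [ 9.83564477  0.88844532 81.        ]
```

Request:
{"fn": "drive_tool", "kwargs": {"series": [[0.15,0.006,0,-0.004],[0.3,0.012,0,-0.004],[0.4,0.018,0,-0.004],[0.433,0.018,0,-0.004],[0.433,0.018,0,-0.004],[0.433,0.018,0,-0.004]]}}

```text
time_s: 18.77
tcp_pos: [0.5823, -0.0051, 0.2756]
ee_rot: [[0.41, -0.912, -0.0], [-0.912, -0.41, 0.0], [-0.0, 0.0, -1.0]]
wrist_force: [-0.9, -0.7, 0.0]
gripper_width: 0.316
```

Request:
{"fn": "drive_tool", "kwargs": {"series": [[0,0,0.1,0],[0,0,0.22,0],[0,0,0.34,0],[0,0,0.44,0],[0,0,0.52,0],[0,0,0.58,0],[0,0,0.62,0],[0,0,0.64,0],[0,0,0.64,0],[0,0,0.64,0]]}}

```text
time_s: 20.02
tcp_pos: [0.5826, -0.0053, 0.1992]
ee_rot: [[0.41, -0.912, 0.001], [-0.912, -0.41, 0.0], [0.0, -0.001, -1.0]]
wrist_force: [1.2, 0.4, -1.3]
gripper_width: 0.318
```

```bash
python3 - <<'E'
from station import telemetry, capture
import cv2, pickle, numpy as np
from h import *
s=telemetry.sense(); a=capture("scene"); b=capture("side"); w=capture("wrist"); pickle.dump((a,b,w,s),open("f1.pkl","wb"))
print(s["time_s"],s["tcp_pos"],s["ee_rot"].round(3).tolist(),s["wrist_force"],s["gripper_width"])
T=s["tcp_pos"]+s["ee_rot"]@[0,0,.1]; R=[]
for c in(a,b):
    u,v=proj(c,T).astype(int); print(u,v); R.append(cv2.resize(c["color"][v-30:v+30,u-20:u+20],(400,600),interpolation=cv2.INTER_CUBIC))
cv2.imwrite("pics/f1.png",cv2.convertScaleAbs(np.hstack(R),alpha=2.2))
E
```

```text
20.025 [ 0.58260636 -0.00530348  0.19915734] [[0.41, -0.912, 0.001], [-0.912, -0.41, 0.0], [0.0, -0.001, -1.0]] [ 1.16190207  0.37239514 -1.25807749] 0.3176534145169021
323 231
361 197
```

View pics/f1.png

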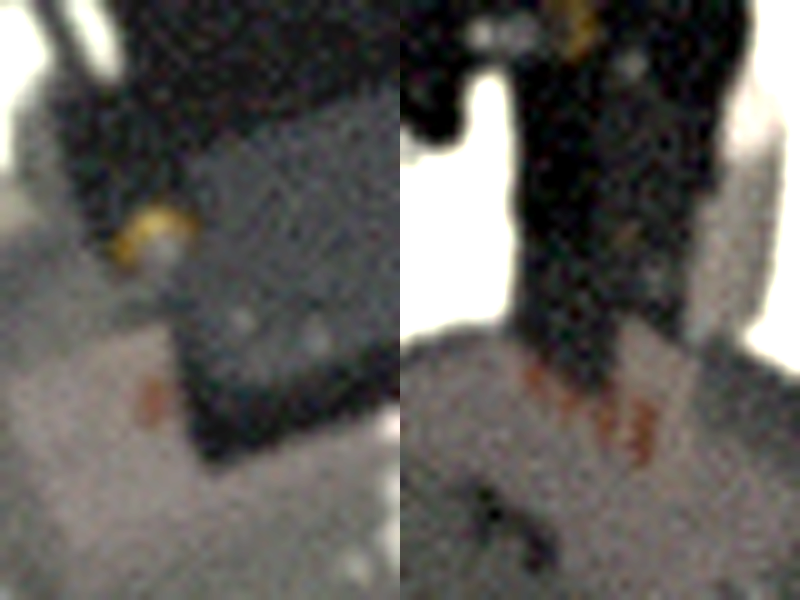

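Side crop: the card's free top corner is at (700,365), its edge leaves the clip at (620,320), and the near jaw's tip corner is at (605,390), below the edge. The scene crop shows the +x finger and jaw with a bottom corner at (205,465). I'll check these against projections, relative to the card.

```bash
python3 - <<'E'
import pickle; from h import *
a,b,w,s=pickle.load(open("f1.pkl","rb")); R,t=s["ee_rot"],s["tcp_pos"]
S=lambda p:np.array((361-20+(p[0]-400)/10,197-30+p[1]/10)); A=lambda p:np.array((323-20+p[0]/10,231-30+p[1]/10))
si=lambda q:((q-[341,167])*10+[400,0]).round(); ai=lambda q:((q-[303,201])*10).round()
card=np.array([.582,-.004,.1]); cx=np.array([.41,-.912,0])
P={"card -y end":card+.03*cx,"card exits clip":card+.017*cx,"card +y end":card-.03*cx}
for z in(105,108,110.5,113):
    P[f"-x tip z{z}"]=t+R@(np.array([16.5,12.5,z])/1e3)
    P[f"+x tip z{z}"]=t+R@(np.array([16.5,-12.5,z])/1e3)
P["fingertip +x"]=t+R@np.array([.0095,-.027,.07]); P["body corner"]=t+R@np.array([.0375,-.095,0])
for k,p in P.items(): print(k,"scene",ai(proj(a,p)),"side",si(proj(b,p)))
E
```

```text
card -y end scene [ 79. 352.] side [691. 362.]
card exits clip scene [137. 332.] side [651. 334.]
card +y end scene [344. 258.] side [511. 238.]
-x tip z105 scene [112. 300.] side [612. 378.]
+x tip z105 scene [156. 396.] side [692. 336.]
-x tip z108 scene [113. 307.] side [611. 388.]
+x tip z108 scene [156. 403.] side [691. 346.]
-x tip z110.5 scene [113. 313.] side [610. 397.]
+x tip z110.5 scene [156. 409.] side [691. 355.]
-x tip z113 scene [113. 319.] side [610. 406.]
+x tip z113 scene [156. 415.] side [690. 363.]
fingertip +x scene [212. 356.] side [728. 173.]
body corner scene [208. 525.] side [1062. -139.]
```

The side view, relative to the card, puts the mouth 106–110 mm ahead of the TCP. The beam contact put it at 109–111. I take about 109.5, so the edge is about 10 mm inside the jaws; I lower about 2.7 mm and shift under 1 mm along the edge.

Request:
{"fn": "drive_tool", "kwargs": {"series": [[-0.003,0,0.008,0],[-0.006,0,0.015,0],[-0.006,0,0.022,0],[-0.006,0,0.022,0],[-0.006,0,0.022,0],[-0.006,0,0.022,0]]}}

```text
time_s: 20.92
tcp_pos: [0.5822, -0.0047, 0.1962]
ee_rot: [[0.41, -0.912, 0.0], [-0.912, -0.41, 0.0], [0.0, -0.0, -1.0]]
wrist_force: [-0.7, -0.2, -0.0]
gripper_width: 0.312
```

```bash
python3 - <<'E'
from station import telemetry, capture, order
from h import *
import pickle
s=telemetry.sense(); print(s["time_s"],s["tcp_pos"],s["wrist_force"],s["gripper_width"]*87,abs(s["joint_velocities"]).max())
a0,b0,_=pickle.load(open("l2.pkl","rb")); C0=pickle.load(open("c0.pkl","rb"))
a,b=capture("scene"),capture("side")
def ch(n,x,y,c0,c,w=18):
    d=cv2.absdiff(c0["color"],c["color"])[y-w:y+w,x-w:x+w]; print(n,"mean diff",d.mean().round(1))
ch("pad+cover side",295,165,b0,b); ch("narrow clip side",346,320,C0["side"],b,14); ch("spool",390,335,C0["side"],b,12); ch("weight side",322,244,C0["side"],b,8); ch("blue",282,247,C0["side"],b,14)
E
```

```text
20.925 [ 0.58216196 -0.00466891  0.19616915] [-0.70807833 -0.19704892 -0.04117425] 27.163872947184718 0.0754241614298271
pad+cover side mean diff 11.8
narrow clip side mean diff 8.0
spool mean diff 11.5
weight side mean diff 15.9
blue mean diff 10.5
```

```bash
python3 -c "
from station import order; print(order.finish_job())"
```

```text
the job is handed in; nothing more can be done
None
```

I lifted the dust cover straight up off the card and set it down upright on the pad, touching down with about 3 N. I then squeezed the wide clip to its stop, took it off the rack, and handed the job in holding it open over the middle of the card's edge. It took about 21 s of the 54 s allowed.

**Last checks:**
- **Clip open:** the fingers read 27.2 mm, which matches the clip being squeezed to its stop.
- **Not touching:** the wrist force was under 1 N and the arm was still, so there was no sign of the clip touching the card or the stage. A force this small does not rule out a light touch.
- **Position over the card:** TCP at (0.5822, -0.0047, 0.1962), against a card centre measured from the wrist camera of about (0.582, -0.004). That puts the clip within about 1 mm of the middle of the edge.
- **Everything else:** before/after image differences around the cover on the pad, the narrow clip, the spool and the blue box were low (8–12). They were a little higher at the weight (16). I put these down to image noise and shadow. I did not look at those spots again.

**Less certain:** how deep the edge sits inside the jaws. The estimates of the jaw tips' distance ahead of the TCP disagreed:
- Contact with the rack beam gave 109–111 mm.
- The side camera gave 105–110 mm.
- The scene camera was noisier, at 109–118 mm.

I used 109.5 mm, which puts the edge about 13 mm inside the jaws, give or take 3 mm. The two fixed cameras also disagreed by about 6 mm along the card. The wrist camera's value fell between them, so I used that.

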